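Refit the seed counter's pointer knob and hold it pressed in

ROBOT

A 6-joint arm with a two-finger parallel gripper is mounted at the origin on the work surface. World frame = base frame: x ahead of the robot, y to its left, z up, the work surface at z = 0. Lengths are in m, angles in rad, forces in N, time in s.
With the tool pointing down it reaches from about 0.325 to 0.775 m from the base axis. Payload 5.5 kg.
Tool frame: the origin (TCP) lies between the finger pads; the fingertips stand 8 mm ahead of it and the grasp point (between the pads) lies 11 mm behind it (tcp_to_tips is the distance from the TCP to the fingertips, in m); z points along the fingers, y is the line along which they close (so a half turn about z gives the same grasp; the last joint's range is limited). The gripper opens to 88 mm and grips with 3 to 60 N. Pads are 20 mm wide; open, the fingers measure 115 mm over their backs; the gripper's body (75 mm by 178 mm) begins 61 mm behind the grasp point.
Start: joints at [1.107, 0.091, 1.231, -0, 1.82, -0.057], TCP at [0.237, 0.551, 0.231] pointing down, gripper open.
Joint ranges: [-2.87, 2.87], [-0.86, 2.18], [0.17, 2.46], [-1.51, 4.65], [0.06, 2.69], [-2.65, 2.65]. Speed limits (rad/s): [2.57, 2.57, 3.01, 3.14, 3.14, 3.14].

INTERFACE

Orientations are given as a unit quaternion [w, x, y, z].
In Python, from bench import * gives the robot as it stands. Calls block until the motion is done:
- move_to(position, orientation): joint-space move of the TCP to a pose.
- move_l(position, speed=0.15, orientation=None): straight line of the TCP; orientation=None keeps the orientation; speed is the mean speed in m/s.
- movej(angles): joint-space move.
- gripper_open() and close(): open the fingers fully, or close them until they stop; the grip force is fixed at half the most.
- hold(seconds).
- inverse_kinematics(position, orientation): joint angles nearest the present ones, or None.
- state(): the state.
- get_image(name): name is "scene" or "top" or "wrist"; returns a dict with "frame" (480x640x3 uint8, blue, green, red), "depth" (480x640 float32, m along the optical axis (not along the pixel's ray), 0 where there is no reading), "camera_matrix" (3x3 intrinsics, pixels), "k1" (the pictures are not rectified: a ray, as slopes to the right and down, at radius r is drawn at 1 + k1 r^2 times it, then the intrinsics apply), "view" (4x4, takes a point from world to camera coordinates). Camera axes: x right, y up, looking along -z (the intrinsics and any distortion apply to the point x, -y, -z); pixel columns grow to the right and rows downward; lengths in m; the calibration is good to about 2 mm. A picture is of the moment at which its call begins.
A pose or a line that the arm cannot do raises IKError and nothing moves.
- job_done(): hands the job in; it is judged then, once.
The state is a dict: "time": time; "joint_pos": joint angles; "dq": joint speeds; "joint_torque": joint torques, N m; "ee_pos": TCP position; "ee_rot": TCP orientation; "ft_force": force on the tool from outside, world axes, zero at the start; "moment": the same for the moment, N m; "finger_gap": finger opening in m; "finger_force": force on a finger pad.
Only numpy, scipy, OpenCV 4.12 (cv2) and the standard library are available. Lean on these libraries where they do the work, as an engineer would, in place of code of your own. Each camera call takes 0.05 s, during which the arm holds its last target. There are 200 camera calls.

TASK

The pointer knob has come off the seed counter and lies in the sorting tray. Pick it up, turn it so that the flat in its bore matches the flat of the bare D-shaped shaft on the counter's deck, push it onto the shaft and press it fully down, to the end of the spring collar's travel. Finish while still holding the knob pressed down there, without letting go, and leave the cup, brush, jar, tape and calculator where they are.

Things in the scene. Friction and masses are not known exactly. Their poses are not given: they have to be found in the camera images.
- knob: Loose black plastic pointer knob, about 60 g, standing bore down in the tray. Round skirt 48 mm across, 24 mm tall; on top a grip bar 40 mm long (along the knob's x), 14 mm thick (y), 20 mm tall: 44 mm in all. A 10 mm tall wedge at the skirt's foot points to its +x; a white line on top of the bar is on the same side. Origin: centre of the underside; z up. Grip it across the bar.
- knob_bore (a point): Centre of the mouth of the knob's D-shaped bore, in its underside (the same point and axes as the knob's origin). Bore 14 mm in diameter, 20.5 mm deep, its flat on the +x (pointer) side, 2.8 mm from the axis; mouth chamfered 1.5 mm. Clearance round the shaft 1 mm (0.8 mm at the flat), so the yaw must match within about 0.14 rad.
- knob_pointer (a point): Tip of the knob's pointer wedge: 33 mm from the knob's axis along its +x, 5 mm above its underside.
- shaft_tip (a point): Centre of the top end of the bare upright steel D-shaft on the counter's deck, 22 mm above the deck. Shaft 12 mm in diameter; this point's x axis points square out of its flat, which lies 2 mm from the shaft's axis; z up. The knob fits only with its pointer along this x. The shaft can turn about its axis, but stiffly (0.1 N m).
- collar (a joint): Brass spring collar round the foot of the shaft, 29 mm across. 0 = up (its top 10 mm above the deck, 12 mm below the shaft's tip); 0.006 m = down at its stop (top 18 mm below the tip). The spring pushes up with 4 N at 0, 10 N at the stop. The knob's underside lands on it and presses it down; the knob stays down only while pressed.
- counter: Seed counter, fixed: grey housing 260 mm (x) by 320 mm (y), flat deck 85 mm high; origin: centre of its underside. The bare shaft stands at (-60, +75) mm in its frame. On the deck also a steel bowl (124 mm wide, 57 mm tall, centre at (60, -50) mm) and a fitted plain round knob, 20 mm tall, at (-60, -115) mm.
- tray: Black sorting tray, fixed, 280 mm (x) by 380 mm (y), rim 18 mm high, floor 4 mm thick with a sheet of paper; origin: centre of its underside. The loose knob stands on its floor.
- cup: Bystander: small brown open cup, 56 mm wide, 45 mm tall, in the tray's +y part; origin: centre of its underside.
- brush: Bystander: small brush, 130 mm long, lying in the tray's +y part, along its x; origin under its middle.
- jar: Bystander: small glass jar with a lid, 50 mm wide, 60 mm tall, standing on the counter's deck, in its +x +y corner; origin: centre of its underside.
- tape: Bystander: roll of tape lying flat, 80 mm wide, 20 mm tall, beyond the gap between counter and tray; origin: centre of its underside.
- calculator: Bystander: pocket calculator, 140 by 75 by 14 mm, on the table to the -y side of the counter; origin: centre of its underside.
Mind the look-alikes: they are no part of the job. What is shaped like the knob but red is not meant.

How it is judged:
On the way, in this order (a step that is already met when the one before it is completed fails the run):
1. the knob is lifted clear of the tray (height (world z) of knob above 0.04 m), for 0.1 s.
2. the knob is on the shaft, its flat matched, at least 9 mm down over the shaft's tip (horizontal distance between knob and shaft_tip below 0.003 m and x of knob_pointer in the frame of shaft_tip above 0.0305 m and angle between knob's own z axis and vertical below 0.1 rad and z of knob in the frame of shaft_tip below -0.009 m), for 0.1 s.
At the end, for the whole second after the job is handed in: The knob sits upright on the D-shaft, its axis within 3 mm of the shaft's, its pointer along the shaft's flat, its underside at least 15.5 mm below the shaft's tip, the spring collar pressed down by it at least 4.5 of its 6 mm, and the fingers still hold and press it (more than 4 N), at rest (horizontal distance between knob and shaft_tip below 0.003 m and x of knob_pointer in the frame of shaft_tip above 0.0305 m and angle between knob's own z axis and vertical below 0.1 rad and z of knob in the frame of shaft_tip below -0.0155 m and value of joint collar above 0.0045 m and contact force between knob and collar above 4 N and contact force between the fingers and knob above 4 N and linear speed of knob below 0.02 m/s); the arm keeps its last pose, push and grip.
It fails at once if one of the five bystanders is disturbed (moved more than 30 mm) (distance of any of cup, brush, jar, tape, calculator from where it was at the start of the episode above 0.03 m).
It also fails if it takes over 38 s, if anything falls off the work surface, if the arm or the gripper's body presses on something with over 40 N, if the wrist force passes 120 N, or if a joint passes its speed limit or range.

## Working session

There is one attempt and no reset: what is moved stays moved. The work goes in short steps, each a Python script; the robot and the scene stay as the last script left them, time stands still between calls to the robot, and variables do not carry over. Pictures are saved under pics/ and viewed, at most 10 in all, crops included, and the job is handed in when it is done.

```bash
mkdir -p pics; cat > h.py <<'E'
from bench import *
import numpy as np, cv2
def cast(im,uv,z):
    "pixel(s) -> world points on plane z"
    K=np.array(im["camera_matrix"],float);V=np.array(im["view"])
    uv=np.atleast_2d(np.array(uv,float))
    d=(uv-[K[0,2],K[1,2]])/[K[0,0],K[1,1]]
    s=d.copy()
    for _ in range(20): s=d/(1+im["k1"]*(s**2).sum(1,keepdims=True))
    r=np.c_[s[:,0],-s[:,1],-np.ones(len(s))]@V[:3,:3]
    c=-V[:3,:3].T@V[:3,3]
    return c+r*((z-c[2])/r[:,2])[:,None]
def depthpt(im,uv):
    "world points from depth"
    uv=np.atleast_2d(uv).astype(int);V=np.array(im["view"])
    c=-V[:3,:3].T@V[:3,3]
    D=im["depth"][uv[:,1],uv[:,0]]
    p=cast(im,uv,0.0)-c
    return c+p*(D/-(p@V[2,:3]))[:,None]
def snap(n,f):
    im=get_image(n);cv2.imwrite(f"pics/{f}.png",im["frame"]);return im
E
python3 - <<'E'
from h import *
import pickle
for n in("top","scene","wrist"):
    im=snap(n,n+"0");pickle.dump(im,open(n+".pkl","wb"))
    V=np.array(im["view"]);print(n,-V[:3,:3].T@V[:3,3],im["k1"],im["camera_matrix"][0])
s=state();print(s["time"],s["ee_pos"],s["ee_rot"],s["finger_gap"])
E
```

```text
top [ 0.43219158 -0.06909186  1.53194818] -0.1575700292233371 [549.36674434   0.         310.06892657]
scene [1.0977227  0.60251405 0.94515255] -0.034941066654900356 [523.59250958   0.         318.44593868]
wrist [0.16896601 0.57976083 0.3836628 ] 0.005293412237619904 [334.78936722   0.         326.17402154]
0.15 [0.23730684 0.55083388 0.22976681] [-2.04289480e-04  2.02000324e-01  9.79385152e-01 -7.42378585e-04] 0.08750651395037111
```

View pics/top0.png

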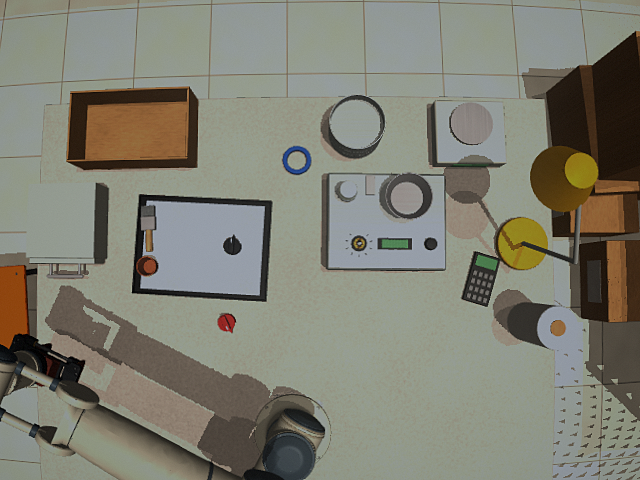

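View pics/wrist0.png

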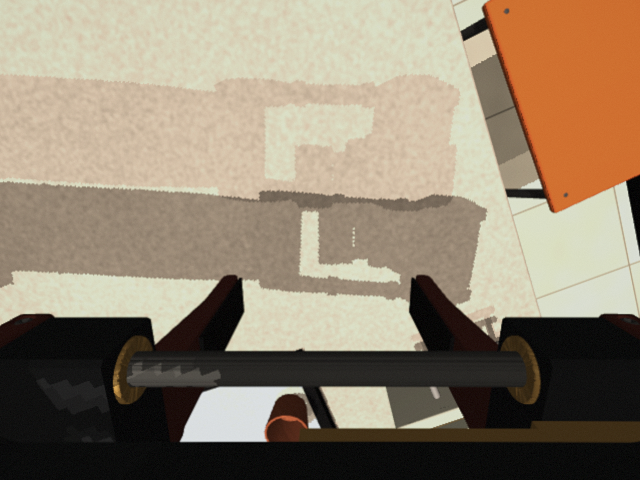

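The top view shows the black knob at about (232,245) with its pointer towards the top of the image (+x), and the bare shaft with its brass collar at (359,243). A red look-alike is at (227,322). The wrist view shows the fingers, with the tray corner and the cup at the bottom.

```bash
python3 - <<'E'
from h import *
import pickle
im=pickle.load(open("top.pkl","rb"));f=im["frame"]
V=np.array(im["view"]);print(np.round(V[:3,:3],3).tolist())
a=cv2.resize(f[215:275,202:262],(400,400),interpolation=cv2.INTER_CUBIC)
b=cv2.resize(f[223:263,339:379],(400,400),interpolation=cv2.INTER_CUBIC)
cv2.imwrite("pics/crop.png",np.hstack([a,b]))
print("knob",cast(im,(232,245),.03),"shaft",cast(im,(359,243),.1))
print("tray",cast(im,[(139,195),(271,201),(266,300),(132,293)],.018).round(3).tolist())
print("counter",cast(im,[(323,174),(445,175),(445,269),(323,269)],.085).round(3).tolist())
print(depthpt(im,[(232,245),(359,243),(340,250),(210,245)]).round(4))
E
```

```text
[[-0.007, -1.0, -0.01], [0.997, -0.007, 0.071], [-0.071, -0.01, 0.997]]
knob [[0.51802447 0.16064538 0.03      ]] shaft [[ 0.51690992 -0.18267889  0.1       ]]
tray [[0.662, 0.43, 0.018], [0.641, 0.054, 0.018], [0.366, 0.068, 0.018], [0.386, 0.446, 0.018]]
counter [[0.703, -0.09, 0.085], [0.699, -0.418, 0.085], [0.447, -0.412, 0.085], [0.45, -0.088, 0.085]]
[[ 0.517   0.1578  0.0486]
 [ 0.5162 -0.1817  0.1126]
 [ 0.4997 -0.1335  0.0846]
 [ 0.5198  0.2264  0.0065]]
```

View pics/crop.png

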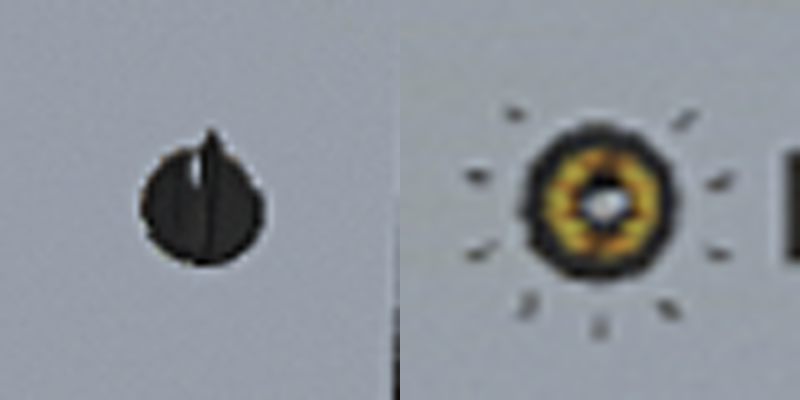

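The left crop shows the knob with its white line and pointer roughly along world +x. The right crop shows the brass collar with the shaft in it, but the direction of the flat is too coarse to read. I'll hover over the knob and look with the wrist camera.

```bash
python3 - <<'E'
from h import *
import pickle
move_to([0.518,0.160,0.16],[0,0,1,0])
im=snap("wrist","wk");pickle.dump(im,open("wk.pkl","wb"))
s=state();print(s["time"],s["ee_pos"],s["joint_pos"])
V=np.array(im["view"]);print(np.round(V,3))
E
```

```text
1.975 [0.51787907 0.16085056 0.16022375] [ 2.38250185e-01 -6.73880333e-02  1.51472704e+00  2.54209863e-04
  1.69390392e+00 -1.33355688e+00]
[[-0.     1.     0.001 -0.16 ]
 [-0.962 -0.    -0.273  0.512]
 [-0.273 -0.001  0.962 -0.181]
 [ 0.     0.     0.     1.   ]]
```

View pics/wk.png

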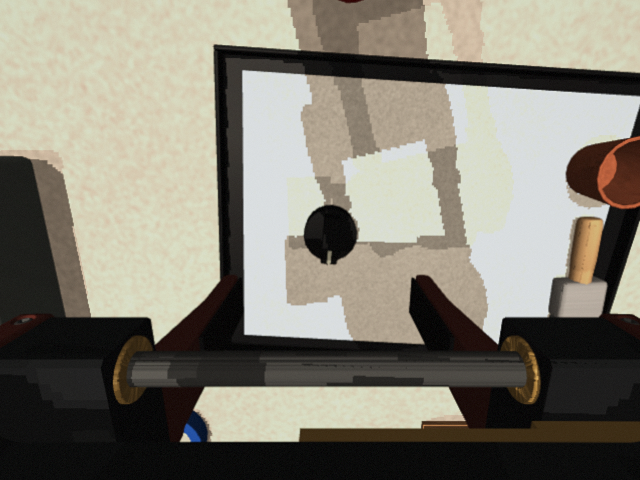

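The wrist view shows the knob at (330,232), with its white line and pointer at (329,257) pointing down in the image (+x). Next I'll measure the centre and yaw from the depth points of the bar top and from the white line.

```bash
cat >> h.py <<'E'
def bar(im,box,zlo,zhi):
    "minAreaRect of depth points between heights, box=(u0,u1,v0,v1)"
    u0,u1,v0,v1=box;U,Vv=np.meshgrid(np.arange(u0,u1),np.arange(v0,v1))
    uv=np.c_[U.ravel(),Vv.ravel()];P=depthpt(im,uv)
    m=(P[:,2]>zlo)&(P[:,2]<zhi);return uv[m],P[m]
E
python3 - <<'E'
from h import *
import pickle
im=pickle.load(open("wk.pkl","rb"));f=im["frame"]
for lo,hi in((.043,.053),(.022,.034),(0.0,.01)):
    uv,p=bar(im,(295,365,195,275),lo,hi)
    print(lo,len(p),p.mean(0).round(4),[np.round(v,4) for v in cv2.minAreaRect((p[:,:2]*1000).astype(np.float32))])
    if lo==.043: print("pca",np.linalg.svd(p[:,:2]-p[:,:2].mean(0),full_matrices=False)[2][0])
g=f.max(2);m=np.zeros_like(g);roi=(slice(200,275),slice(298,362));m[roi]=(g[roi]<70)*255
c=max(cv2.findContours(m,cv2.RETR_EXTERNAL,cv2.CHAIN_APPROX_NONE)[0],key=cv2.contourArea)
print(cv2.boundingRect(c));pts=c[:,0]
w=cast(im,pts,.028);print("skirt y",w[:,1].min(),w[:,1].max(),"x",w[:,0].min(),w[:,0].max())
for v in range(246,266,2): print(v,"".join("#" if x<50 else "+" if x<110 else "." for x in g[v,305:358]))
E
```

```text
0.043 794 [0.5178 0.1637 0.0479] [array([518.5576, 163.7335]), array([14.0144, 39.9801]), np.float64(84.9165)]
pca [ 0.99642632 -0.0844665 ]
0.022 1451 [0.5163 0.1635 0.028 ] [array([518.3721, 163.5339]), array([46.6975, 46.275 ]), np.float64(0.0654)]
0.0 3202 [0.5245 0.163  0.0047] [array([525.256, 163.388]), array([78.9392, 68.1467]), np.float64(0.1329)]
(304, 205, 53, 59)
skirt y 0.14047591633774908 0.18654844549225524 x 0.49139450026585374 0.5442849121313247
246 .+##############################################+....
248 ...+############################################.....
250 ....+#########################################+......
252 ......################++..+#################+........
254 ........+#############+...+###############+..........
256 ...........+##########+...#############++............
258 ..............+#######+...########++.................
260 ................#####+....######+....................
262 ................#####+....#####+.....................
264 ............................++.......................
```

```bash
python3 - <<'E'
from h import *
import pickle
move_to([0.515,-0.182,0.215],[0,0,1,0])
im=snap("wrist","ws");pickle.dump(im,open("ws.pkl","wb"))
s=state();print(s["time"],s["ee_pos"],s["joint_pos"])
f=im["frame"];uv,p=bar(im,(280,380,180,280),.100,.115);print(len(p),p.mean(0),uv.mean(0))
print([np.round(v,2) for v in cv2.minAreaRect((p[:,:2]*1000).astype(np.float32))])
c=uv.mean(0).astype(int)
cv2.imwrite("pics/wsc.png",np.hstack([cv2.resize(f[c[1]-35:c[1]+45,c[0]-40:c[0]+40],(600,600),interpolation=cv2.INTER_CUBIC)]))
U0=c[0]-22
for v in range(c[1]-16,c[1]+30): 
    q=depthpt(im,np.c_[np.arange(U0,U0+46),np.full(46,v)])[:,2]
    print(v,"".join("S" if .103<z<.112 else "c" if .090<z<.099 else "." if z<.09 else "-" for z in q))
E
```

```text
3.3333 [ 0.51529849 -0.1807442   0.21468033] [-3.99912758e-01 -5.64277417e-02  1.40810626e+00  4.28371438e-04
  1.79045845e+00 -1.97232673e+00]
143 [ 0.51772935 -0.18183591  0.10604878] [325.83916084 245.02797203]
[array([ 517.85, -181.85]), array([ 8.09, 11.68]), np.float64(5.14)]
229 ..............ccccccccccccccccc-..............
230 .............ccccccccccccccccccccc............
231 ............ccccccccccccccccccccccc...........
232 ............ccccccccccccccccccccccc...........
233 ...........ccccccccccccccccccccccccc..........
234 ..........ccccccccccccccccccccccccccc.........
235 .........ccccccccc-ccccccccccccccccccc........
236 ........ccccccccccccc.ccc.cccccccccccc........
237 ........cccccccccc.cccccccc..cccccccccc.......
238 .......cccccccccc.ccccccccccc.cccccccccc......
239 .......cccccccccc.ccc------cc.cccccccccc......
240 .......ccccccccc-cc-S--SS---cc.ccccccccc......
241 .......cccccccc..c--SSSSSSS--c..cccccccc......
242 .......cccccccc..-SSSSSSSSSSS-..cc-ccccc......
243 .......cccccccc.cSSSSSSSSSSSSS..cccccccc......
244 .......cccccccc.cSSSSSSSSSSSSSc.cccccccc......
2
[... 828 characters left out ...]
.....................................
262 ..............................................
263 ..............................................
264 ..............................................
265 ..............................................
266 ...........-..................................
267 ..............................................
268 ..............................................
269 ..............................................
270 ..............................................
271 ..................................-...........
272 ..............................................
273 ..............................................
274 ..............................................
```

View pics/wsc.png

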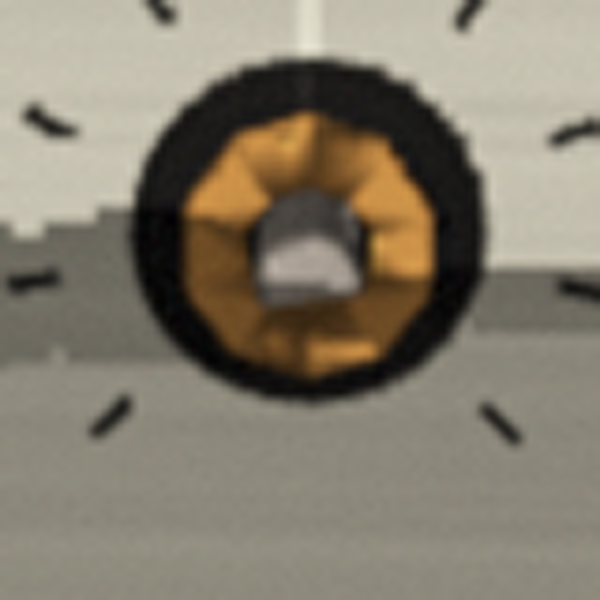

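The crop shows the steel D-shaft in the brass collar. Its straight edge is at the bottom, so the flat faces about +x, turned slightly to positive yaw (edge from about (265,302) to (362,290)). The depth outline is 8.1 x 11.7 mm against the expected 8 x 12. Next is an offline edge fit for the yaw, then the pick.

```bash
cat >> h.py <<'E'
def quat(psi): return [0,-np.sin(psi/2),np.cos(psi/2),0]
def go(p,psi,speed=.15):
    "straight line, then trim the residual tracking error"
    p=np.array(p,float);move_l(p,speed,quat(psi));hold(.2)
    e=p-np.array(state()["ee_pos"]);return e
E
python3 - <<'E'
from h import *
import pickle
im=pickle.load(open("ws.pkl","rb"));f=im["frame"]
hsv=cv2.cvtColor(f,cv2.COLOR_BGR2HSV)
print(hsv[236:256,319:334,1])
S=hsv[:,:,1].astype(float);E=[]
for u in range(320,332):
    for v in range(246,256):
        if S[v,u]<90<=S[v+1,u]: E.append((u,v+(90-S[v,u])/(S[v+1,u]-S[v,u])));break
w=cast(im,E,.107);k=np.polyfit(w[:,1],w[:,0],1);print("edge",np.round(E,2).tolist(),"yaw",-np.arctan(k[0]))
psi=-.0866;k=np.array([.5185,.1637])
move_to([*k,.12],quat(psi))
print(go([*k,.038],psi,.08))
close();hold(.2);s=state();print(s["finger_gap"],s["finger_force"],s["ee_pos"])
move_l([*k,.17],.15);hold(.2)
im=snap("wrist","wg");pickle.dump(im,open("wg.pkl","wb"));s=state()
print(s["time"],s["ee_pos"],s["ee_rot"],s["finger_gap"],s["finger_force"],s["ft_force"])
E
```

```text
[[166 166 134  85  58  50  34  40  36  70  96 113 143 166 165]
 [168 153  84  35  31  35  32  35  27  24  35  43  99 159 167]
 [161  91  27  28  31  37  33  36  38  32  33  32  52 127 170]
 [105  32  35  31  36  33  25  33  34  22  38  41  31  66 164]
 [ 25  30  31  31  31  37  34  29  38  36  34  33  29  26 128]
 [ 30  31  34  38  37  38  35  32  35  31  31  31  34  27  74]
 [ 36  35  37  33  36  33  29  32  33  35  35  32  31  34  88]
 [ 23  34  35  33  30  30  31  30  32  32  31  35  32  23  85]
 [ 30  36  33  32  31  31  30  33  33  33  31  31  33  28 106]
 [ 44  29  31  31  31  31  32  32  33  30  32  31  33  38 106]
 [ 48  31  32  28  30  33  32  33  30  32  29  31  31  32  95]
 [ 48  34  34  33  33  33  33  36  34  32  30  29  32  35  89]
 [ 78  26  33  35  33  36  35  36  33  32  35  32  34  49 118]
 [ 96  31  32  36  37  42  50  61  65  65  63  70  84 120 159]
 [135  83  64  62  74  78  98 124 129 141 144 161 167 167 168]
 [162 141 143 150 171 164 169 156 173 182 173 175 170 174 175]
 [175 174 173 171 162 170 167 167 177 170 167 170 177 173 171]
 [173 187 167 169 175 171 180 178 164 175 170 167 160 169 171]
 [171 172 174 170 168 174 174 171 173 165 172 178 171 170 166]
 [164 170 173 170 173 180 162 172 173 176 169 169 171 171 172]]
edge [[320.0, 250.12], [321.0, 250.33], [322.0, 250.32], [323.0, 250.16], [324.0, 250.14], [325.0, 249.83], [326.0, 249.46], [327.0, 249.39], [328.0, 249.33], [329.0, 249.33], [330.0, 249.22], [331.0, 249.07]] yaw 0.1285379542990527
[-3.07301686e-04 -9.25571114e-05 -6.00508508e-04]
0.013971861692738874 29.999054074287415 [0.51849706 0.1637331  0.03799358]
8.6583 [0.51817488 0.1636391  0.1690604 ] [-7.46493079e-04  4.32758412e-02  9.99062858e-01 -2.24477482e-04] 0.013324550546612461 29.998692870140076 [-0.49394739 -0.03819767 -0.71134078]
```

View pics/wg.png

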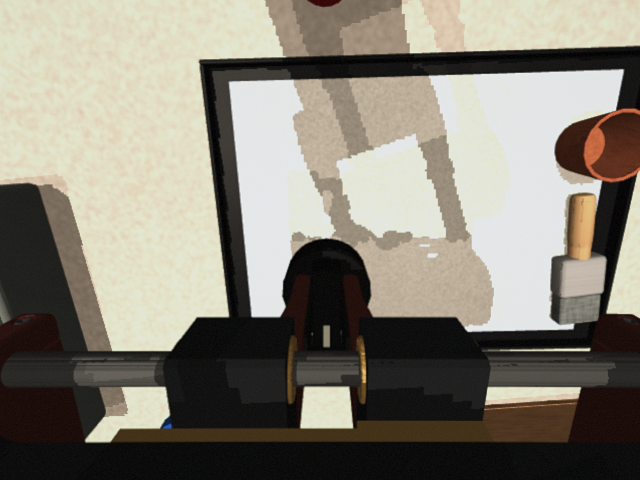

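The knob is held upright between the fingers, skirt at about (326,285) and white line at (326,335). I'll measure where it sits in the hand with the same camera, to cancel the calibration bias.

```bash
python3 - <<'E'
from h import *
import pickle
im=pickle.load(open("wg.pkl","rb"))
uv,p=bar(im,(270,385,230,348),.12,.19)
print(np.histogram(p[:,2],bins=np.arange(.12,.191,.005)))
tcp=np.array([.51817,.16364]);psi=-.0866
x=-np.array([np.cos(psi),np.sin(psi)])
m=(p[:,2]>.153)&(p[:,2]<.163);q=p[m]
print(len(q),q.mean(0),q[:,1].min(),q[:,1].max(),q[:,0].min(),q[:,0].max())
h=cv2.convexHull((q[:,:2]*1000).astype(np.float32))[:,0]
h=h[h[:,0]<h[:,0].max()-3]
from scipy.optimize import least_squares
r=least_squares(lambda c:np.hypot(h[:,0]-c[0],h[:,1]-c[1])-23.5,[518,164],loss="soft_l1")
print("centre",r.x,np.round(r.fun,2))
# bar top
b=p[(p[:,2]>.174)&(p[:,2]<.184)];print("bar",len(b),b.mean(0),b.min(0),b.max(0))
c=cv2.cvtColor(im["frame"],cv2.COLOR_BGR2GRAY)[318:350,318:335];print(c[::4])
E
```

```text
(array([   0,    0,    8,  147,  160,  184,  206, 1623,  209,  220,  246,
       2391,  267,  247]), array([0.12 , 0.125, 0.13 , 0.135, 0.14 , 0.145, 0.15 , 0.155, 0.16 ,
       0.165, 0.17 , 0.175, 0.18 , 0.185, 0.19 ]))
1842 [0.50541966 0.16410381 0.15853566] 0.13896300697604502 0.18650551099265902 0.49426535824520024 0.5276714929491305
centre [517.70761297 163.01597771] [ 0.35  0.06  0.22  0.31  0.14  0.06  0.13  0.03 -0.    0.24 -0.06  0.1
 -0.03 -0.06  0.06 -0.06 -0.13 -0.22 -0.13  0.05  0.06  0.02  0.09  0.04
  0.05  0.26  0.57  0.28  0.29]
bar 2659 [0.51545493 0.16323778 0.17877118] [0.49769212 0.14813949 0.17400376] [0.53868055 0.1796206  0.18393222]
[[  9  13  11  12  14   7   6  13  13  14   5   8  12  13  12  11  10]
 [ 10  10   8  11  10  11  12  13  10  12   8   7   8   7   8  14  11]
 [  9  10  12   7  28  74 121 122 123 123 124  98  26   8   9  12   7]
 [ 12   8  14   9  27  83 134 136 134 134 135 109  25   9  10   9   7]
 [ 12  13   7   8  26  83 134 132 134 135 136 109  26  11   8  11  12]
 [ 12  11   7  10  23  84 134 136 134 133 135 112  29   0  11   9  11]
 [  8  10   9   6  26  83 136 135 135 132 135 110  28   5  10   7  12]
 [  7  10  11   6  20  67 109 111 110 110 108  90  21   4  11   6   6]]
```

```bash
python3 - <<'E'
from h import *
t=np.array([.5202,-.1809]);psi=.12
def rep(l):
    s=state();print(l,round(s["time"],2),np.round(s["ee_pos"],4),np.round(s["ft_force"],1),np.round(s["moment"],2),round(s["finger_gap"],4))
move_l([.518,.164,.21],.15)
move_to([*t,.19],quat(psi));hold(.2);rep("above")
e=go([*t,.152],psi,.1);print(e);c=t+e[:2];rep("hover")
for z in(.142,.138,.135,.132,.130):
    move_l([*c,z],.03);hold(.15);rep(z)
    if abs(state()["ft_force"][2])>12: break
im=snap("wrist","wi")
E
```

```text
above 10.57 [ 0.5206 -0.1799  0.1901] [ 0.4 -0.1 -1.7] [ 0.    0.04 -0.02] 0.0137
[-0.00039085  0.00017976 -0.00098537]
hover 11.31 [ 0.5206 -0.1811  0.153 ] [ 0.4  0.  -1.8] [ 0.07 -0.02 -0.06] 0.0138
0.142 11.94 [ 0.5199 -0.1808  0.1422] [ 0.8 -0.9 -0.9] [0.05 0.01 0.02] 0.0135
0.138 12.38 [ 0.5198 -0.1807  0.138 ] [-0.1 -0.5 -1. ] [ 0.03 -0.05  0.02] 0.0137
0.135 12.78 [ 0.5198 -0.1807  0.135 ] [-1.   1.2 -1. ] [ 0.01  0.   -0.01] 0.014
0.132 13.18 [ 0.5198 -0.1807  0.132 ] [-0.1 -0.1  0.1] [ 0.07 -0.    0.07] 0.0139
0.13 13.57 [ 0.5198 -0.1807  0.13  ] [ 0.5 -1.2 -0.9] [ 0.01  0.   -0.06] 0.0137
```

View pics/wi.png

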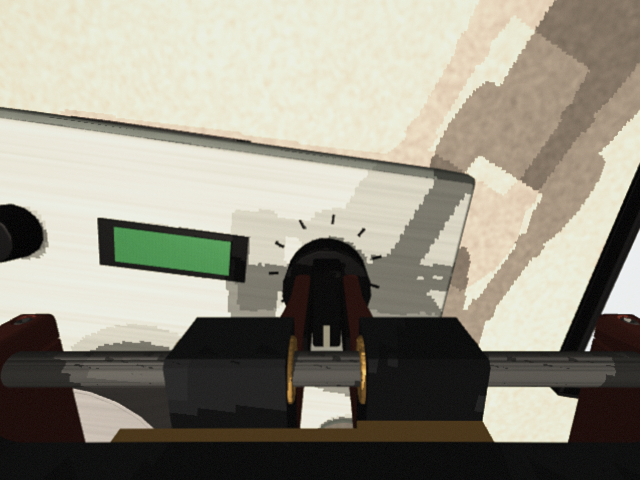

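The knob is centred over the dial at about (326,285). It is about 11 mm down over the shaft with no contact force, so the fit is good. Next I'll press down onto the collar.

```bash
python3 - <<'E'
from h import *
from h import bar
c=np.array([.5198,-.1807])
for z in(.1285,.127,.1255,.1245,.1235,.1228,.122,.1212,.1205,.1198):
    move_l([*c,z],.02);hold(.2);s=state();print(z,round(s["time"],2),np.round(s["ee_pos"],4),np.round(s["ft_force"],1),round(s["finger_gap"],4))
    if s["ft_force"][2]>18: break
im=snap("wrist","wf")
uv,p=bar(im,(270,385,230,348),.09,.14)
tz=s["ee_pos"][2]
for lo,hi in((-.016,-.006),(.004,.014)):
    q=p[(p[:,2]-tz>lo)&(p[:,2]-tz<hi)];print(len(q),np.median(q[:,2]))
E
```

```text
0.1285 14.07 [ 0.52   -0.1808  0.129 ] [0.6 0.  2.1] 0.0136
0.127 14.53 [ 0.52   -0.1808  0.1274] [0.8 0.7 4.1] 0.0142
0.1255 14.97 [ 0.52   -0.1808  0.126 ] [ 0.4 -0.4  5.1] 0.014
0.1245 15.43 [ 0.52   -0.1808  0.1252] [0.1 1.  7.4] 0.0137
0.1235 15.88 [ 0.5201 -0.1808  0.1244] [-0.8 -0.4  7.1] 0.0139
0.1228 16.32 [ 0.52   -0.1808  0.1238] [-0.5  0.7  8.6] 0.0136
0.122 16.77 [ 0.5201 -0.1808  0.1232] [-2.1  0.1  9. ] 0.0135
0.1212 17.23 [ 0.5201 -0.1808  0.1229] [-1.9  0.7 11.9] 0.0135
0.1205 17.68 [ 0.5201 -0.1808  0.1229] [-3.   1.1 13. ] 0.0138
0.1198 18.12 [ 0.5201 -0.1808  0.1229] [-4.3  1.4 15.7] 0.0137
1850 0.11284955859428034
2689 0.1328362496516146
```

```bash
python3 -c "
from h import *
hold(.4);s=state();print(s['time'],s['ee_pos'],s['ft_force'],s['finger_force']);print(job_done())"
```

```text
18.575 [ 0.52013373 -0.18078757  0.12287919] [-3.50198549  1.43932881 15.49698675] 30.00882089138031
the job is handed in; nothing more can be done
None
```

I handed the job in at 18.6 s with the knob on the D-shaft, pressed to the collar's stop (underside about 18 mm below the shaft's tip) and still held, pushing about 15 N with a 30 N grip; the hand-in call returned no verdict.

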